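# Fit the neck bracket and lock cap on a monitor stand's swivel spindle

## Robot

A 6-joint arm with a two-finger parallel gripper is mounted at the origin on the work surface. World frame = base frame: x ahead of the robot, y to its left, z up, the work surface at z = 0. Lengths are in mm, angles in rad, forces in N, time in s.
With the tool pointing down it reaches from about 275 to 750 mm from the base axis. Payload 10.2 kg.
Tool frame: the origin (TCP) lies midway between the tips of the shut fingers; the grasp point (between the pads) lies 19 mm behind it (ctrl.grasp_offset is the distance from the TCP to the grasp point, in mm); z points along the fingers, y is the line along which they close (so a half turn about z gives the same grasp; the last joint's range is limited). The gripper opens to 85 mm and grips with 20 to 120 N. Pads are 22 mm wide; open, the fingers measure 114 mm over their backs; the gripper's body (76 mm by 85 mm) begins 54 mm behind the grasp point. The pads swing forward as they close: fully open they stand 13 mm farther back than shut.
Start: joints at [1.113, 0.313, 1.498, -0, 1.331, -0.223], TCP at [122.153, 510.597, 231.294] pointing down, gripper open.
Joint ranges: [-2.94, 2.94], [-0.97, 2.17], [0.19, 2.56], [-1.23, 4.37], [0.02, 3.11], [-2.88, 2.88]. Speed limits (rad/s): [2.39, 2.39, 3.01, 3.14, 3.14, 3.14].

## Interface

Orientations are given as a unit quaternion [w, x, y, z].
In Python, from rig import ctrl, viewer, models gives the robot as it stands. The module is installed in compiled form; this text tells all that it offers.
- The arm moves only by the shell command python3 -m pendant 'ROWS' [OPENING] [FORCE]. ROWS is text: rows parted by semicolons, each of 4 numbers parted by spaces: the shift along the tool's x, y, z in m, then the turn about the tool's z in rad. In form: x y z yaw; .... A call has 1 to 10 rows; each row shifts and turns the commanded pose from where the row before left it, along the tool's axes as they then stand; what a row does not reach is not made up. A row lasts 1/8 s, in which the tool goes at most 62.5 mm and 10.7 degrees, less where a joint would pass 70% of its speed; a pose out of reach is approached as far as the arm can. A call is refused whole if a number of a shift passes 0.0625 or a number of a turn 0.188, either way. A call with a gripper value outside its range is refused whole. OPENING is the opening, from 0 (shut) to 1 (fully open), set as the call begins (- or left out, the last holds). The fingers move at their own pace and stop on an object; FORCE is the grip in N (left out, the last holds). Time passes only in rows, so rows that do not move let the fingers close. It gives the time, the measured TCP pose, the force, the opening and the grip force at its end, in the units of the state.
- ctrl.sense(): the state, without advancing time (a new reading comes with each control period).
- viewer.capture(name): name is "side" or "top" or "wrist"; returns a dict with "color" (400x640x3 uint8, red, green, blue), "vertical_fov" (degrees; the focal length in pixels is half the picture's height over the tangent of half this angle, whatever the lens; pixels are square), "cx", "cy" (the principal point, pixels), "dist" ([k1, k2, p1, p2, k3] as OpenCV has them; the pictures are not rectified), "pose" (4x4, takes a point from camera to world coordinates). Camera axes: x right, y down, z forward; pixel columns grow to the right and rows downward; lengths in mm; the calibration is good to about 2 mm. A picture is of the moment at which its call begins. There is no depth.
- ctrl.finish_job(): hands the job in; it is judged then, once.
Trained networks look in the newest picture that a camera, given by its name, has taken for a name from the list of things; names that differ only in an ending like _2 or _b are one class to them, and where a whole thing is asked for, a point or a joint stands for the part that bears it (a point fixed in the world has none). Each returns a list of dicts, best first, with "p" (0 to 1); they miss things now and then, are a little off and sometimes report something else, mostly with a low value. They report only what shows in the picture. A call takes as long as a camera call. They do not tell look-alikes from the thing itself.
- models.boxes_of(camera, query): "at" ([x, y, z] in mm, in world coordinates, good to about 4 mm: the middle of the surface that is visible of it).
The state is a dict: "time_s": time; "joints": joint angles; "dq": joint speeds; "tau": joint torques, N m; "eef_pos": TCP position; "ee_rot": TCP orientation; "force": force on the tool from outside, world axes, zero at the start; "wrist_torque": the same for the moment, N m; "grip_width": opening from 0.0 (shut) to 1.0 (fully open); "grip_force": force on a finger pad.
Only numpy, scipy, OpenCV 4.12 (cv2) and the standard library are available. Lean on these libraries where they do the work, as an engineer would, in place of code of your own. Each camera call takes 0.05 s, during which the arm holds its last target. There are 200 camera calls.

## Task

Put this monitor stand together: lower the aluminium neck bracket over the spindle of the round black foot until its plate lies flat on the foot, facing any way you like, and only then push the orange lock cap down onto the spindle above it, fully home, flange down. Set both parts down rather than dropping them from a height, let go of them, and leave the screwdriver, drive caddy and amber bottle where they are.

Things in the scene. Friction and masses are not known exactly. Their poses are not given: they have to be found in the camera images.
- spindle_seat (a point): Point on the spindle axis at the top face of the fixed monitor-stand foot (black disc, diameter 220 mm, 18 mm high). z up. From here rises a brass shoulder, diameter 26, 12 mm high, then a steel pin, diameter 12, 18 mm high, tapering in its last 4 mm; tip 30 mm above this point. The foot stands elsewhere each time.
- bracket_hole (a point): Loose aluminium neck bracket, about 180 g, lying on its plate: centre of its round through bore (diameter 32 mm) at the plate's underside. z up, x from the bore to the upright. Plate 10 mm thick, from x = -30 to +74, y = -28 to +28 mm. Seated on the foot, the bore is round the brass shoulder, which stands 2 mm proud of the plate.
- bracket_grip (a point): Place to grasp on the bracket's upright, at x = 65, y = 0, z = 38 mm from bracket_hole, same axes. The upright is a slab 12 mm thick along x, 40 mm wide along y, its top 18 mm above this point and its foot (the plate's top) 28 mm below. Once seated the spindle is 65 mm away: do not open the fingers very wide there.
- cap_center (a point): Centre, half-way up, of the loose orange lock cap, about 50 g, standing flange down. z up. 30 mm high: flange of diameter 50 mm on the lowest 6 mm, above it a round grip of diameter 36 mm. Blind bore from below, diameter 15, 22 mm deep. Fully home the flange rests on the brass shoulder, this point 27 mm above spindle_seat. The flange is wider than the bracket's bore.
- screwdriver: Bystander: red-handled screwdriver, 170 mm long, lying beyond the foot. Origin under its middle, x along it.
- caddy: Bystander: black drive caddy, 105 x 75 x 14 mm, lying flat. Origin at the centre of its underside.
- bottle: Bystander: small amber bottle, diameter 40 mm, 75 mm high, standing. Origin at the centre of its underside.
Mind the look-alikes: they are no part of the job. Of the things like the part that bears cap_center, leave any that is green or turquoise; of the rest the larger one is meant.

How it is judged (in metres and radians):
On the way, in this order (a step that is already met when the one before it is completed fails the run):
1. the bracket lies flat on the foot with its bore round the spindle, while the cap is still away from the spindle (horizontal distance between bracket_hole and spindle_seat below 0.006 m and z of bracket_hole in the frame of spindle_seat between -0.003 and 0.003 m and angle between bracket_hole's own z axis and vertical below 0.06 rad and horizontal distance between cap_center and spindle_seat above 0.06 m), for 0.2 s.
2. the cap is fully home on the spindle above the seated bracket (horizontal distance between bracket_hole and spindle_seat below 0.006 m and z of bracket_hole in the frame of spindle_seat between -0.003 and 0.003 m and angle between bracket_hole's own z axis and vertical below 0.06 rad and horizontal distance between cap_center and spindle_seat below 0.004 m and z of cap_center in the frame of spindle_seat between 0.024 and 0.03 m and angle between cap_center's own z axis and vertical below 0.1 rad), for 0.2 s.
At the end, for the whole second after the job is handed in: Bracket flat on the foot (bore within 6 mm of the spindle axis, underside within 3 mm of the foot, tilt < 0.06 rad); cap flange down on the shoulder above it (within 4 mm of the axis, 3 mm of home height, tilt < 0.1 rad); both released and at rest (all of step 2 and linear speed of each of bracket, cap below 0.02 m/s); the robot touches nothing.
It fails at once if the screwdriver is moved by more than 30 mm (distance of screwdriver from where it was at the start of the episode above 0.03 m).
It fails at once if the caddy is moved by more than 30 mm (distance of caddy from where it was at the start of the episode above 0.03 m).
It fails at once if the bottle is moved by more than 30 mm (distance of bottle from where it was at the start of the episode above 0.03 m).
It fails at once if the bracket is dropped onto the foot: it falls free there faster than 0.8 m/s (a drop of over 30 mm) (horizontal distance between bracket_hole and spindle_seat below 0.05 m and linear speed of bracket above 0.8 m/s and contact force between the fingers and bracket below 0.5 N).
It fails at once if the cap is dropped onto the foot: it falls free there faster than 0.8 m/s (a drop of over 30 mm) (horizontal distance between cap_center and spindle_seat below 0.05 m and linear speed of cap above 0.8 m/s and contact force between the fingers and cap below 0.5 N).
It also fails if it takes over 58 s, if anything falls off the work surface, if the arm or the gripper's body presses on something with over 40 N, if the wrist force passes 120 N, or if a joint passes its speed limit or range.

## Working session

There is one attempt and no reset: what is moved stays moved. The work goes in short steps, Python scripts to look and compute and a shell command to move; the robot and the scene stay as the last step left them, time stands still between calls to the robot, and variables do not carry over. Pictures are saved under pics/ and viewed, at most 11 in all, crops included, and the job is handed in when it is done.

```bash
mkdir -p pics; ls; cat > h.py <<'E'
import numpy as np, cv2
from rig import ctrl, viewer, models
def cap(n):
    c=viewer.capture(n); f=200/np.tan(np.radians(c["vertical_fov"])/2)
    c["K"]=np.array([[f,0,c["cx"]],[0,f,c["cy"]],[0,0,1]]); c["d"]=np.array(c["dist"],float); c["pose"]=np.array(c["pose"]); return c
def ray(c,px,z):
    u=cv2.undistortPoints(np.array(px,float).reshape(-1,1,2),c["K"],c["d"]).reshape(-1,2)
    d=np.c_[u,np.ones(len(u))]@c["pose"][:3,:3].T; o=c["pose"][:3,3]
    return o+d*((z-o[2])/d[:,2])[:,None]
def proj(c,P):
    M=np.linalg.inv(c["pose"]); return cv2.projectPoints(np.array(P,float).reshape(-1,1,3),cv2.Rodrigues(M[:3,:3])[0],M[:3,3],c["K"],c["d"])[0].reshape(-1,2)
def save(n,im): cv2.imwrite(f"pics/{n}.png",cv2.cvtColor(im,cv2.COLOR_RGB2BGR))
E
python3 - <<'E'
from h import *
s=ctrl.sense(); print(s["time_s"],s["eef_pos"],s["ee_rot"],ctrl.grasp_offset)
for n in("top","side"):
    c=cap(n); save(n+"0",c["color"]); print(n,c["pose"][:3].round(2).tolist(),c["vertical_fov"])
    for q in("spindle_seat","bracket_hole","bracket_grip","cap_center","screwdriver","caddy","bottle"):
        print(q,[(np.round(b["at"]).tolist(),round(b["p"],2),proj(c,b["at"]).round().tolist()[0]) for b in models.boxes_of(n,q)])
E
```

```text
pics
0.0 [122.03673064 510.32951533 230.71358487] [-2.44794870e-04  1.17172719e-01  9.93111314e-01 -6.41399471e-04] 18.700000000000003
top [[0.09, -0.98, 0.2, 382.15], [-1.0, -0.09, 0.01, -10.55], [0.0, -0.2, -0.98, 1080.88]] 50.449984524852184
spindle_seat [([564.0, 17.0, 18.0], 0.7, [309.0, 214.0])]
bracket_hole [([488.0, 250.0, 8.0], 0.95, [215.0, 236.0])]
bracket_grip [([486.0, 254.0, 8.0], 0.6, [213.0, 237.0])]
cap_center [([448.0, -266.0, 25.0], 0.76, [418.0, 270.0]), ([366.0, -316.0, 18.0], 0.72, [436.0, 305.0]), ([368.0, -196.0, 30.0], 0.63, [389.0, 300.0]), ([487.0, 251.0, 7.0], 0.19, [215.0, 236.0])]
screwdriver [([802.0, -5.0, 21.0], 0.63, [325.0, 127.0])]
caddy [([712.0, 344.0, 17.0], 0.95, [191.0, 148.0])]
bottle [([682.0, -345.0, 47.0], 0.53, [455.0, 179.0])]
side [[0.96, -0.16, 0.21, 405.29], [-0.26, -0.53, 0.8, -663.92], [-0.01, -0.83, -0.55, 523.25]] 57.14437327137269
spindle_seat [([562.0, -14.0, 19.0], 0.63, [305.0, 222.0])]
bracket_hole [([496.0, 245.0, 12.0], 0.79, [259.0, 174.0])]
bracket_grip [([488.0, 246.0, 10.0], 0.79, [257.0, 175.0])]
cap_center [([453.0, -282.0, 25.0], 0.87, [281.0, 326.0]), ([367.0, -210.0, 24.0], 0.82, [224.0, 304.0]), ([372.0, -316.0, 15.0], 0.68, [234.0, 359.0]), ([498.0, -181.0, 12.0], 0.53, [294.0, 282.0])]
screwdriver [([803.0, -12.0, 13.0], 0.89, [400.0, 207.0])]
caddy [([707.0, 328.0, 16.0], 0.8, [322.0, 151.0]), ([804.0, -9.0, 13.0], 0.6, [400.0, 206.0])]
bottle [([681.0, -362.0, 43.0], 0.84, [434.0, 325.0])]
```

```bash
python3 - <<'E'
from h import *
a=cv2.imread("pics/top0.png"); b=cv2.imread("pics/side0.png")
A=cv2.resize(a[190:330,180:460],(800,400),interpolation=cv2.INTER_CUBIC)
B=cv2.resize(b[240:390,180:380],(266,200),interpolation=cv2.INTER_CUBIC)
B2=cv2.resize(b[140:260,200:400],(333,200),interpolation=cv2.INTER_CUBIC)
o=np.zeros((600,800,3),np.uint8); o[:400]=A; o[400:,:266]=B; o[400:,300:633]=B2
cv2.imwrite("pics/m1.png",o)
E
```

```text
(no output)
```

View pics/m1.png

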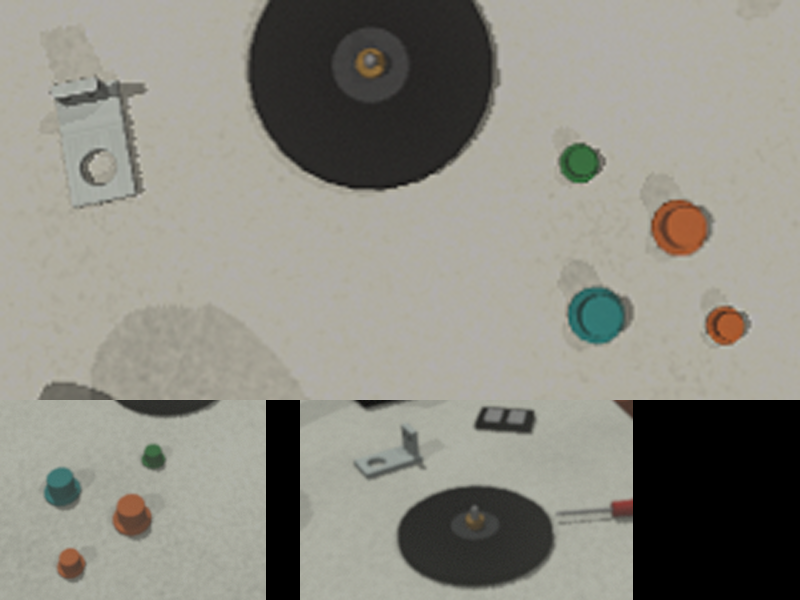

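View pics/top0.png

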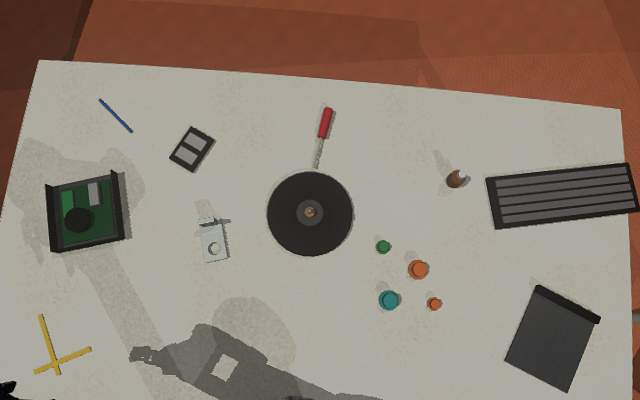

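The four cap-like things are: large orange at top px (418,270), small orange (435,304), green (383,247) and teal (389,300). The large orange one is meant, because it is neither green nor turquoise and is bigger than the other orange one; the enlarged crop confirms it. The bracket is at about (213,240) with its upright at the far end, and the foot is at about (310,213).

```bash
python3 - <<'E'
from h import *
for n in("top","side"):
    c=cap(n); im=c["color"].astype(int)
    g=im.max(2)
    roi=((250,370,160,265) if n=="top" else (230,370,180,265))
    m=np.zeros(g.shape,np.uint8); x0,x1,y0,y1=roi; m[y0:y1,x0:x1]=(g[y0:y1,x0:x1]<75)
    cn=max(cv2.findContours(m,0,1)[0],key=cv2.contourArea)
    P=ray(c,cn.reshape(-1,2),18)[:,:2].astype(np.float32); (cx,cy),r=cv2.minEnclosingCircle(P)
    A=np.c_[2*P,np.ones(len(P))]; s=np.linalg.lstsq(A,(P**2).sum(1),rcond=None)[0]
    print(n,"foot",cx,cy,r,s[:2],np.sqrt(s[2]+s[0]**2+s[1]**2))
    R,G,B=im[...,0],im[...,1],im[...,2]
    m=((R>120)&(R-B>60)).astype(np.uint8); 
    k,l,st,ce=cv2.connectedComponentsWithStats(m)
    for i in range(1,k):
        if st[i,4]>60: print(st[i].tolist(),ce[i].round(1).tolist(), ray(c,[ce[i]],12)[0].round(1))
    if n=="top":
        pl=lambda x,y:(180+x/2.857,190+y/2.857)
        print("bore",ray(c,[pl(98,167)],10)[0].round(1),"upr top",ray(c,[pl(52,92),pl(98,86)],56).round(1).tolist(),"front corners",ray(c,[pl(73,207),pl(134,196)],10).round(1).tolist(),"tip",ray(c,[pl(370,61)],48)[0])
E
```

```text
top foot 567.88525390625 15.40603256225586 109.03684997558594 [567.82202589  15.49304157] 107.42157688196775
[128, 0, 512, 204, 26775] [493.5, 51.9] [1079.4 -464.6   12. ]
[318, 107, 13, 29, 201] [324.3, 121.2] [820.7  -1.3  12. ]
[628, 213, 12, 97, 857] [634.8, 257.1] [ 526.1 -853.    12. ]
[408, 260, 19, 19, 257] [417.6, 269.3] [ 449.9 -267.8   12. ]
[427, 297, 13, 14, 117] [433.6, 303.7] [ 368.4 -311.8   12. ]
[33, 314, 58, 62, 551] [55.1, 352.0] [159.8 615.8  12. ]
[632, 323, 8, 34, 210] [635.7, 337.2] [ 318.9 -849.1   12. ]
bore [456.5 247.   10. ] upr top [[513.4, 284.1, 56.0], [522.2, 245.2, 56.0]] front corners [[419.4, 264.5, 10.0], [434.1, 211.8, 10.0]] tip [566.36278171  14.8841293   48.        ]
side foot 566.196533203125 0.892283022403717 113.8626937866211 [5.65866835e+02 1.37850997e-01] 109.6932200847848
[390, 132, 30, 7, 91] [406.0, 134.8] [1020.3  375.5   12. ]
[431, 174, 107, 98, 2299] [490.0, 216.4] [ 988.8 -107.8   12. ]
[388, 199, 33, 6, 112] [404.6, 201.1] [824.7   8.1  12. ]
[540, 243, 17, 16, 98] [547.4, 250.5] [1027.7 -245.7   12. ]
[542, 265, 21, 12, 108] [552.5, 270.4] [ 992.2 -296.4   12. ]
[540, 277, 21, 18, 134] [549.2, 284.8] [ 956.3 -325.4   12. ]
[265, 311, 24, 28, 330] [276.1, 321.2] [ 447.7 -261.1   12. ]
[224, 352, 19, 20, 181] [231.3, 359.0] [ 367.5 -312.6   12. ]
```

```bash
cat >> h.py <<'E'
from scipy.spatial.transform import Rotation as Rn
def delta(t,yaw_y_deg=None):
    s=ctrl.sense(); R=Rn.from_quat(np.array(s["ee_rot"])[[1,2,3,0]]).as_matrix(); p=np.array(s["eef_pos"])
    a=np.degrees(np.arctan2(R[1,1],R[0,1])); w=None
    if yaw_y_deg is not None:
        w=(a-yaw_y_deg+90)%180-90
    print("t",s["time_s"],"tcp",p.round(1),"ydir",round(a,1),"tool shift mm",(R.T@(np.array(t)-p)).round(1),"yaw rad",None if w is None else round(np.radians(w),3),"j6",round(s["joints"][5],2),"w",round(s["grip_width"],3),"F",np.round(s["force"],1),s["grip_force"])
E
python3 -m pendant '-0.0443 -0.0147 0 0;-0.0443 -0.0147 0 0;-0.0443 -0.0147 0 0;-0.0443 -0.0147 0 0;-0.0443 -0.0147 0 0;-0.0443 -0.0147 0 0;-0.0443 -0.0147 0 0;-0.0443 -0.0147 0 0;-0.0443 -0.0147 0 0;-0.0443 -0.0147 0 0'
python3 -m pendant '0 0 0 0.18;0 0 0 0.18;0 0 0 0.18;0 0 0 0.18;0 0 0 0.18;0 0 0 0.175;0 0 0 0;0 0 0 0' 0.6
python3 - <<'E'
from h import *
delta([519,264,200],15)
c=cap("wrist"); save("w1",c["color"]); print(c["pose"].round(2).tolist())
b=[456.5,247];u=np.array([.966,.259]);v=np.array([-.259,.966])
P=lambda x,y,z:[*(b+x*u+y*v),z]
print(proj(c,[P(0,0,10),P(59,20,56),P(59,-20,56),P(71,20,56),P(71,-20,56),P(-30,28,10),P(-30,-28,10)]).round(1).tolist())
E
```

```text
time_s: 2.15
eef_pos: [520.0, 263.6, 231.3]
ee_rot: [0.0, 0.117, 0.993, 0.0]
force: [-0.5, 0.1, 0.5]
grip_width: 0.996
grip_force: 0.0
time_s: 3.15
eef_pos: [518.8, 264.6, 231.3]
ee_rot: [-0.0, 0.608, 0.794, -0.0]
force: [0.3, -0.4, 1.0]
grip_width: 0.6
grip_force: 0.0
t 3.15 tcp [518.8 264.6 231.3] ydir 15.1 tool shift mm [-0.6  0.1 31.3] yaw rad 0.003 j6 0.01 w 0.6 F [ 0.3 -0.4  1. ] 0.0
[[0.97, 0.25, 0.08, 499.21], [0.26, -0.92, -0.29, 339.19], [-0.0, 0.3, -0.95, 373.76], [0.0, 0.0, 0.0, 1.0]]
[[254.8, 160.1], [308.1, 149.6], [308.2, 190.2], [320.8, 149.7], [320.5, 190.3], [225.5, 134.3], [229.2, 184.7]]
```

View pics/w1.png

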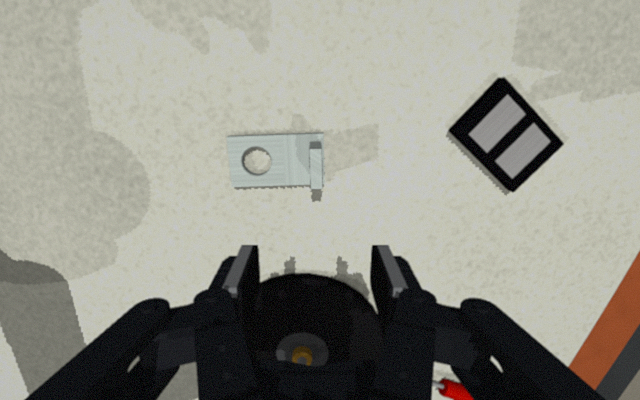

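The wrist view shows the bore at (257,161) and the upright top at (309–322, 150–190). Both are within about 2 px of the prediction, so I'll descend and grip.

```bash

python3 -m pendant '0 0 0.04 0;0 0 0.04 0;0 0 0.04 0;0 0 0.04 0;0 0 0.032 0;0 0 0.02 0;0 0 0 0;0 0 0 0' 0.6
python3 -m pendant '0 0 0 0;0 0 0 0;0 0 0 0;0 0 0 0;0 0 0 0;0 0 0 0' 0 60
python3 -m pendant '0 0 -0.03 0;0 0 -0.03 0;0 0 -0.03 0;0 0 0 0;0 0 0 0'
python3 - <<'E'
from h import *
delta([519,264,200],15)
c=cap("wrist"); save("w2",c["color"])
s=ctrl.sense();R=Rn.from_quat(np.array(s["ee_rot"])[[1,2,3,0]]).as_matrix();p=np.array(s["eef_pos"])
u=R[:,1];v=np.cross([0,0,1],u);g=p+[0,0,19]
P=lambda x,y,z:g+(x-65)*u+y*v+[0,0,z-38]
t=[("bore",P(0,0,10)),("fl",P(-30,28,10)),("fr",P(-30,-28,10))]
print([(k,proj(c,q).round(1).tolist()) for k,q in t])
save("w2c",cv2.resize(c["color"][60:360,150:470],(640,600),interpolation=cv2.INTER_CUBIC))
E
```

```text
time_s: 4.2
eef_pos: [519.4, 264.7, 20.3]
ee_rot: [0.0, 0.609, 0.793, 0.001]
force: [0.4, 0.3, 0.2]
grip_width: 0.6
grip_force: 0.0
time_s: 4.95
eef_pos: [519.2, 264.6, 20.1]
ee_rot: [0.0, 0.609, 0.793, 0.0]
force: [0.3, -0.2, 6.0]
grip_width: 0.134
grip_force: 59.1
time_s: 5.58
eef_pos: [518.1, 264.4, 107.8]
ee_rot: [-0.001, 0.609, 0.793, -0.001]
force: [-0.0, 0.1, -1.5]
grip_width: 0.134
grip_force: 58.5
t 5.575 tcp [518.1 264.4 107.8] ydir 15.0 tool shift mm [ -0.6   0.6 -92.2] yaw rad -0.001 j6 0.01 w 0.134 F [-0.   0.1 -1.5] 58.51698875427246
[('bore', [[182.7, 248.5]]), ('fl', [[114.0, 194.9]]), ('fr', [[133.5, 295.7]])]
```

View pics/w2c.png

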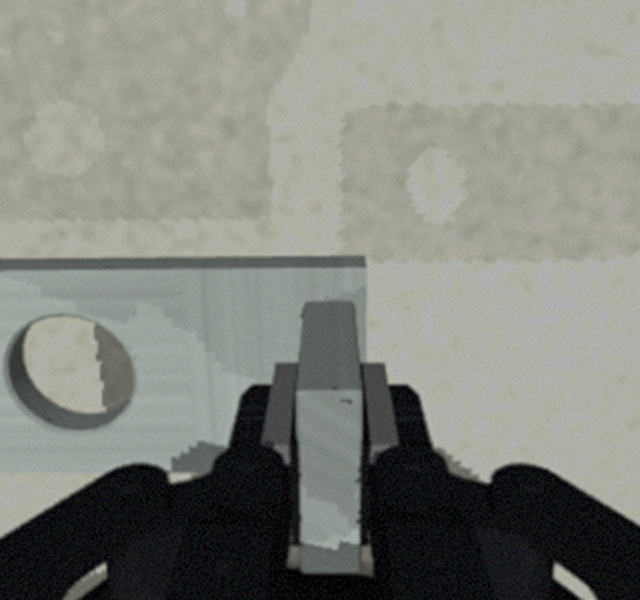

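The bracket is held level; the bore rim centres at about px (185,246), within 1–2 mm of nominal. Carry it over the foot now.

```bash

python3 -m pendant '-0.0254 0.0047 0 0;-0.0254 0.0047 0 0;-0.0254 0.0047 0 0;-0.0254 0.0047 0 0;-0.0254 0.0047 0 0;-0.0254 0.0047 0 0;-0.0254 0.0047 0 0;-0.0254 0.0047 0 0;-0.0254 0.0047 0 0;-0.0254 0.0047 0 0'
python3 -m pendant '0 0 0.011 0;0 0 0.011 0;0 0 0 0;0 0 0 0'
python3 - <<'E'
from h import *
delta([629.7,31.2,86],15)
c=cap("wrist"); 
s=ctrl.sense();R=Rn.from_quat(np.array(s["ee_rot"])[[1,2,3,0]]).as_matrix();p=np.array(s["eef_pos"])
z=p[2]-20
cc=c["color"][180:310,150:290]
save("w3c",cv2.resize(cc,(646,600),interpolation=cv2.INTER_CUBIC))
o=ray(c,[(185.3,246)],z+10)[0]; print("bore world est",o.round(1),"off",(R.T@(o-p)).round(1))
print(proj(c,[[567,15,48],[567,15,30]]).round(1).tolist())
E
```

```text
time_s: 6.88
eef_pos: [630.1, 30.1, 108.5]
ee_rot: [-0.001, 0.609, 0.793, -0.0]
force: [-0.2, 0.0, -1.4]
grip_width: 0.137
grip_force: 58.5
time_s: 7.38
eef_pos: [629.8, 31.8, 87.5]
ee_rot: [0.0, 0.609, 0.793, 0.0]
force: [1.1, 0.6, -1.4]
grip_width: 0.135
grip_force: 58.5
t 7.375 tcp [629.8  31.8  87.5] ydir 15.0 tool shift mm [-0.6 -0.2  1.5] yaw rad -0.0 j6 -0.4 w 0.135 F [ 1.1  0.6 -1.4] 58.51000964641571
bore world est [567.8  16.3  77.7] off [  1.2 -63.9  10. ]
[[201.9, 224.7], [210.8, 213.6]]
```

View pics/w3c.png

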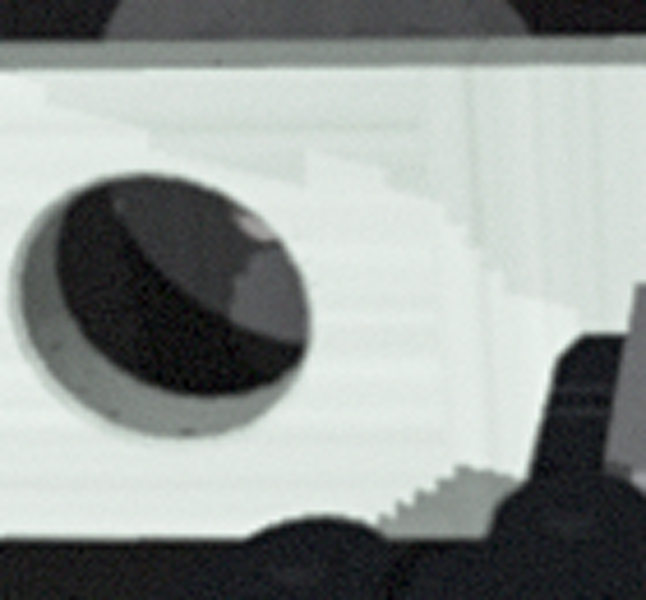

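```bash

python3 -m pendant '0 0 0.007 0;0 0 0.007 0;0 0 0 0;0 0 0 0'
python3 - <<'E'
from h import *
delta([629.7,31.2,86],15)
c=cap("wrist"); cc=c["color"][180:310,150:290]
save("w4c",cv2.resize(cc,(646,600),interpolation=cv2.INTER_CUBIC))
print(proj(c,[[567,15,48]]).round(1).tolist(), ray(c,[(205,228),(206,228),(205,227)],48).round(1).tolist())
E
```

```text
time_s: 7.92
eef_pos: [629.8, 31.3, 73.3]
ee_rot: [0.0, 0.609, 0.793, 0.0]
force: [0.4, 0.4, -1.0]
grip_width: 0.131
grip_force: 58.5
t 7.925 tcp [629.8  31.3  73.3] ydir 14.9 tool shift mm [ -0.   -0.1 -12.7] yaw rad -0.001 j6 -0.4 w 0.131 F [ 0.4  0.4 -1. ] 58.53235960006714
[[193.8, 234.1]] [[572.4, 20.2, 48.0], [572.9, 20.3, 48.0], [572.3, 20.7, 48.0]]
```

View pics/w4c.png

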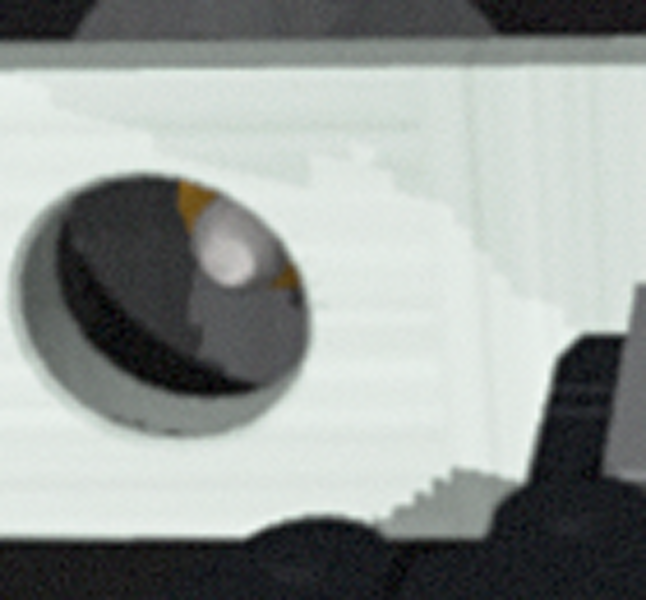

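```bash

python3 - <<'E'
from h import *
c=cap("wrist")
a=ray(c,[(200.3,236.3)],48)[0];b=ray(c,[(185.1,246.3)],63.3)[0];print(a,b)
s=ctrl.sense();R=Rn.from_quat(np.array(s["ee_rot"])[[1,2,3,0]]).as_matrix();print("tool shift",R.T@(a-b))
E
```

```text
[570.70625034  14.56378081  48.        ] [567.7641595   15.42228413  63.3       ]
tool shift [-1.58569807  2.61468214 15.30137005]
```

```bash

python3 -m pendant '-0.0016 0.0026 0 0;0 0 0 0;0 0 0.006 0;0 0 0.006 0;0 0 0 0;0 0 0 0'
python3 - <<'E'
from h import *
delta([629.7,31.2,86],15)
c=cap("wrist"); cc=c["color"][180:310,150:290]
save("w5c",cv2.resize(cc,(646,600),interpolation=cv2.INTER_CUBIC))
E
```

```text
time_s: 8.78
eef_pos: [632.7, 30.4, 61.3]
ee_rot: [0.0, 0.609, 0.793, 0.0]
force: [0.6, -1.1, -1.4]
grip_width: 0.132
grip_force: 58.5
t 8.775 tcp [632.7  30.4  61.3] ydir 15.0 tool shift mm [  1.5  -2.7 -24.7] yaw rad -0.001 j6 -0.4 w 0.132 F [ 0.6 -1.1 -1.4] 58.53753447532654
```

View pics/w5c.png

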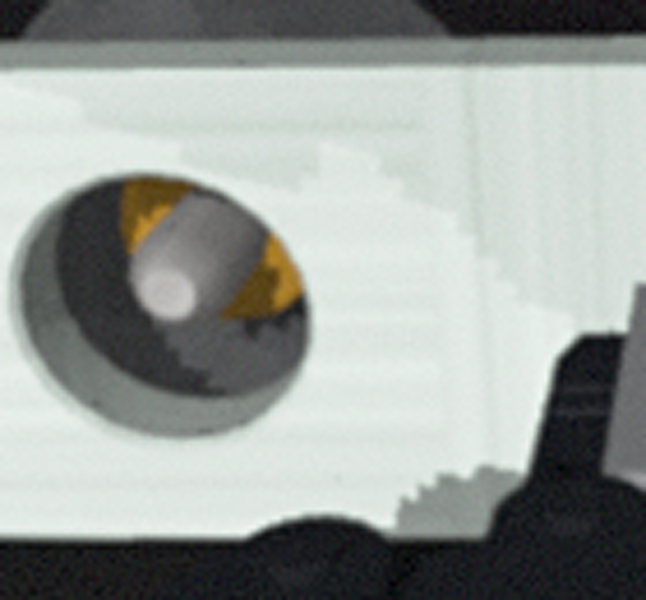

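```bash

python3 - <<'E'
from h import *
c=cap("wrist")
a=ray(c,[(186.4,243.5)],48)[0];b=ray(c,[(185.1,246.3)],51.3)[0]
s=ctrl.sense();R=Rn.from_quat(np.array(s["ee_rot"])[[1,2,3,0]]).as_matrix();print("tool shift",R.T@(a-b))
E
```

```text
tool shift [-0.06956319 -0.53639003  3.29983406]
```

```bash

python3 -m pendant '0 -0.0004 0.006 0;0 0 0.006 0;0 0 0.005 0;0 0 0.003 0;0 0 0 0;0 0 0 0'
python3 -m pendant '0 0 0.002 0;0 0 0.001 0;0 0 0 0;0 0 0 0'
```

```text
time_s: 9.62
eef_pos: [632.4, 30.3, 41.5]
ee_rot: [0.0, 0.609, 0.793, 0.0]
force: [0.1, 0.5, -1.7]
grip_width: 0.131
grip_force: 58.5
time_s: 10.12
eef_pos: [632.3, 30.3, 38.3]
ee_rot: [0.0, 0.609, 0.793, -0.0]
force: [0.1, 0.1, -1.6]
grip_width: 0.127
grip_force: 58.7
```

```bash

python3 -m pendant '0 0 0.0006 0;0 0 0 0;0 0 0 0'
python3 -m pendant '0 0 0.0006 0;0 0 0 0;0 0 0 0'
```

```text
time_s: 10.5
eef_pos: [632.4, 30.3, 38.1]
ee_rot: [0.0, 0.609, 0.793, 0.0]
force: [-2.0, 0.3, 4.4]
grip_width: 0.13
grip_force: 59.2
time_s: 10.88
eef_pos: [632.4, 30.3, 38.0]
ee_rot: [0.0, 0.609, 0.793, 0.0]
force: [-5.6, 0.5, 8.2]
grip_width: 0.132
grip_force: 60.2
```

```bash

python3 -m pendant '0 0 0 0;0 0 0 0;0 0 0 0;0 0 -0.02 0;0 0 -0.04 0;0 0 -0.05 0;0 0 -0.05 0;0 0 0 0' 0.33
python3 -m pendant '-0.0238 -0.0254 0 0;-0.0238 -0.0254 0 0;-0.0238 -0.0254 0 0;-0.0238 -0.0254 0 0;-0.0238 -0.0254 0 0;-0.0238 -0.0254 0 0;-0.0238 -0.0254 0 0;-0.0238 -0.0254 0 0;-0.0238 -0.0254 0 0;-0.0238 -0.0254 0 0'
python3 -m pendant '0 0 0 0.174;0 0 0 0.174;0 0 0 0.174;0 0 0 0.174;0 0 0 0.174;0 0 0 0.174;0 0 0 0.174;0 0 0 0.174;0 0 0 0.178;0 0 0 0' 0.65
python3 - <<'E'
from h import *
delta([448,-266,150],105)
c=cap("wrist"); save("w6",c["color"])
for n,k in(("wrist",c),("top",cap("top")),("side",cap("side"))):
    im=k["color"].astype(int); h=cv2.cvtColor(k["color"],cv2.COLOR_RGB2HSV)
    m=((im[...,0]-im[...,2]>60)&(h[...,0]<18)).astype(np.uint8); q,l,st,ce=cv2.connectedComponentsWithStats(m)
    for i in range(1,q):
        if st[i,4]>150: print(n,st[i].tolist(),ce[i].round(1).tolist(),ray(k,[ce[i]],15)[0].round(1))
    print(n,proj(k,[[448,-266,0],[448,-266,30]]).round(1).tolist())
t=cap("top")["color"];w=cv2.resize(c["color"],(480,300),interpolation=cv2.INTER_AREA)
o=np.zeros((600,800,3),np.uint8);o[:300,:480]=w;o[300:,:400]=cv2.resize(t[165:255,255:375],(400,300),interpolation=cv2.INTER_CUBIC)
sd=cap("side")["color"];o[300:,400:]=cv2.resize(sd[185:260,240:340],(400,300),interpolation=cv2.INTER_CUBIC)
save("m6",o)
E
```

```text
time_s: 11.88
eef_pos: [633.8, 30.2, 201.4]
ee_rot: [0.003, 0.609, 0.793, 0.002]
force: [0.4, 0.8, -0.0]
grip_width: 0.328
grip_force: 0.0
time_s: 13.12
eef_pos: [447.3, -265.8, 196.1]
ee_rot: [-0.001, 0.609, 0.793, 0.0]
force: [0.4, -0.8, -0.2]
grip_width: 0.328
grip_force: 0.0
time_s: 14.38
eef_pos: [448.0, -264.9, 196.2]
ee_rot: [-0.001, 0.991, 0.131, -0.0]
force: [-0.2, -1.0, -0.8]
grip_width: 0.647
grip_force: 0.0
t 14.375 tcp [ 448.  -264.9  196.2] ydir -74.9 tool shift mm [-0.3  1.1 46.2] yaw rad 0.002 j6 0.55 w 0.647 F [-0.2 -1.  -0.8] 0.0
wrist [296, 141, 49, 49, 1839] [320.0, 164.4] [ 454.  -269.4   15. ]
wrist [326, 233, 29, 30, 674] [340.2, 246.8] [ 374.2 -313.4   15. ]
wrist [[315.1, 165.8], [315.1, 173.1]]
top [72, 0, 568, 205, 47416] [394.6, 44.9] [1067.7 -179.1   15. ]
top [318, 107, 14, 30, 222] [324.5, 121.4] [819.   -1.9  15. ]
top [628, 212, 12, 98, 913] [634.7, 256.9] [ 526.1 -850.4   15. ]
top [632, 323, 8, 35, 220] [635.6, 337.3] [ 318.9 -846.4   15. ]
top [[415.8, 270.2], [418.7, 269.7]]
side [385, 131, 36, 9, 180] [402.8, 135.2] [1005.   369.7   15. ]
side [430, 173, 210, 207, 10571] [552.9, 267.9] [ 994.9 -293.2   15. ]
side [268, 311, 25, 18, 307] [278.6, 319.4] [ 452.3 -260.9   15. ]
side [[277.3, 328.0], [276.1, 316.5]]
```

View pics/m6.png

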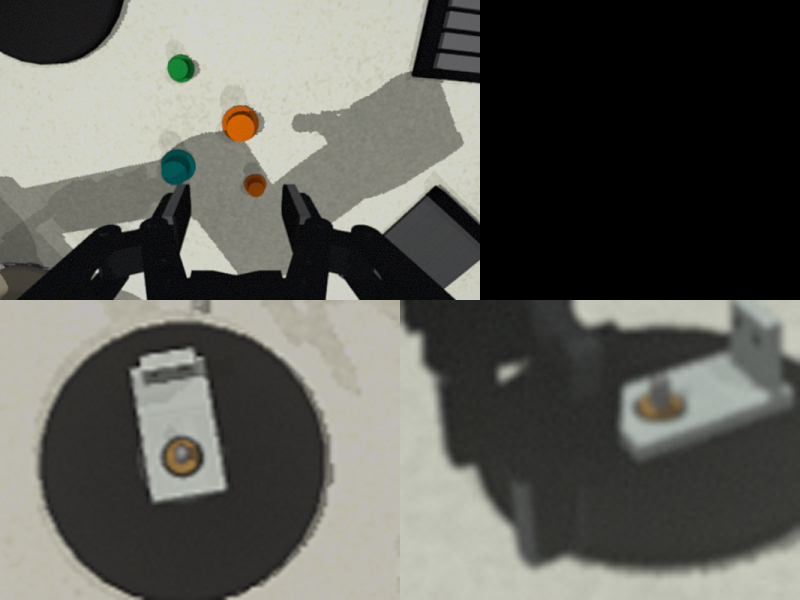

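The top and side crops show the bracket flat on the foot with the brass shoulder inside its bore. The wrist view (480 px wide) has the large orange cap at (240,124), with small orange, teal and green clear of the fingers. Grip the large orange one.

```bash

python3 -m pendant '0.0024 0.0044 0.04 0;0 0 0.04 0;0 0 0.04 0;0 0 0.03 0;0 0 0.02 0;0 0 0.014 0;0 0 0.007 0;0 0 0 0;0 0 0 0'
python3 -m pendant '0 0 0 0;0 0 0 0;0 0 0 0;0 0 0 0;0 0 0 0' 0 40
python3 -m pendant '0 0 -0.04 0;0 0 -0.04 0;0 0 -0.02 0;0 0 0 0;0 0 0 0'
python3 - <<'E'
from h import *
delta([569,14,100],105)
E
```

```text
time_s: 15.75
eef_pos: [452.1, -269.1, 6.7]
ee_rot: [0.0, 0.991, 0.131, 0.0]
force: [-0.1, 0.6, 0.0]
grip_width: 0.648
grip_force: 0.0
time_s: 16.38
eef_pos: [452.0, -269.0, 6.9]
ee_rot: [0.0, 0.991, 0.131, 0.0]
force: [-1.2, 0.7, 4.8]
grip_width: 0.41
grip_force: 39.7
time_s: 17.0
eef_pos: [451.4, -268.4, 105.1]
ee_rot: [-0.001, 0.991, 0.131, -0.0]
force: [-0.1, -0.5, -0.6]
grip_width: 0.412
grip_force: 40.2
t 17.0 tcp [ 451.4 -268.4  105.1] ydir -75.0 tool shift mm [ 186.7 -242.4    5.3] yaw rad -0.0 j6 0.55 w 0.412 F [-0.1 -0.5 -0.6] 40.24854887276888
```

```bash

python3 -m pendant '0.0142 -0.0242 0 0;0.0142 -0.0242 0 0;0.0142 -0.0242 0 0;0.0142 -0.0242 0 0;0.0142 -0.0242 0 0;0.0142 -0.0242 0 0;0.0142 -0.0242 0 0;0.0142 -0.0242 0 0;0.0142 -0.0242 0 0;0.0142 -0.0242 0 0'
python3 -m pendant '0 0 0.02 0;0 0 0.018 0;0 0 0 0;0 0 0 0'
python3 - <<'E'
from h import *
delta([569,14,67],105)
c=cap("wrist"); cc=c["color"][110:350,180:500]
save("w7c",cv2.resize(cc,(800,600),interpolation=cv2.INTER_CUBIC))
E
```

```text
time_s: 18.25
eef_pos: [525.9, 2.7, 104.8]
ee_rot: [-0.0, 0.991, 0.13, -0.001]
force: [1.4, -0.7, -1.0]
grip_width: 0.412
grip_force: 40.2
time_s: 18.75
eef_pos: [526.4, 1.6, 68.2]
ee_rot: [-0.0, 0.991, 0.13, -0.0]
force: [0.3, -1.0, -0.4]
grip_width: 0.408
grip_force: 40.2
t 18.75 tcp [526.4   1.6  68.2] ydir -75.0 tool shift mm [44.4 -0.9  1.2] yaw rad -0.0 j6 1.09 w 0.408 F [ 0.3 -1.  -0.4] 40.240288227796555
```

View pics/w7c.png

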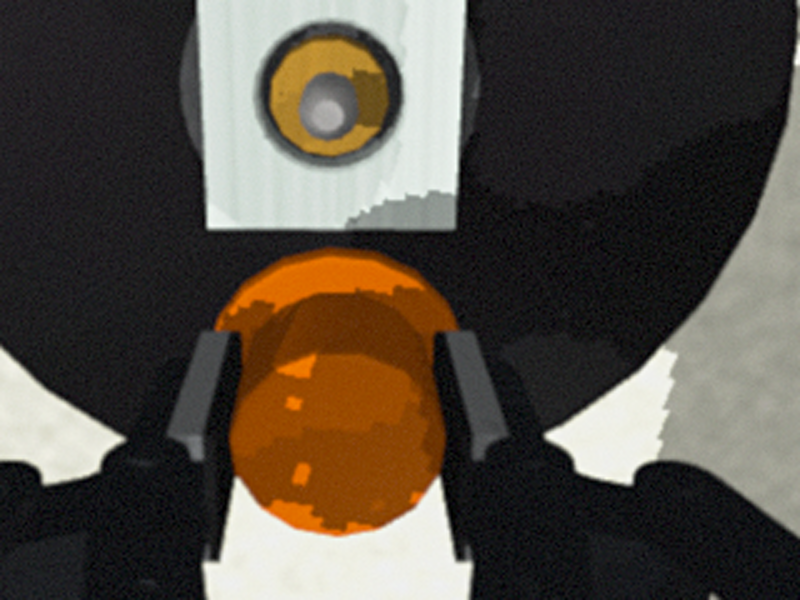

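```bash

python3 - <<'E'
from h import *
c=cap("wrist")
f=lambda x,y:(180+x/2.5,110+y/2.5)
s=ctrl.sense();R=Rn.from_quat(np.array(s["ee_rot"])[[1,2,3,0]]).as_matrix();p=np.array(s["eef_pos"])
T=lambda q:(R.T@(q-p)).round(2)
zu=p[2]-6.85
print("tip",T(ray(c,[f(328,114)],48)[0]),"brass",T(ray(c,[f(329,96)],30)[0]))
# cap top ellipse extremes: left,right,bottom,top
E=ray(c,[f(230,435),f(446,435),f(338,535),f(338,353)],zu+30)
print("captop",[T(e) for e in E])
print("flange top edge",T(ray(c,[f(338,256)],zu+6)[0]),"bottom edge",T(ray(c,[f(338,248)],zu)[0]))
th=np.linspace(0,2*np.pi,9)[:-1]
for dx in (0,):
  o=p+R[:,0]*dx
  g=proj(c,[[o[0]+18*np.cos(t),o[1]+18*np.sin(t),zu+30] for t in th]); g=(g-[180,110])*2.5
  print(g.round(0).tolist(), g.mean(0))
E
```

```text
tip [45.42 -1.13 20.63] brass [45.74 -1.07 38.63]
captop [array([  1.75, -16.66, -23.16]), array([  1.75,  18.18, -23.14]), array([-17.73,   0.79, -23.16]), array([ 16.5 ,   0.73, -23.14])]
flange top edge [23.49  0.79  0.87] bottom edge [22.81  0.81  6.87]
[[363.0, 348.0], [276.0, 358.0], [225.0, 419.0], [239.0, 491.0], [306.0, 533.0], [387.0, 524.0], [440.0, 469.0], [432.0, 395.0]] [333.36039799 442.24722346]
```

```bash

python3 -m pendant '0.0155 -0.0006 0 0;0.0155 -0.0006 0 0;0.0155 -0.0007 0 0;0 0 0 0;0 0 0 0'
python3 -m pendant '0 0 0.006 0;0 0 0.004 0;0 0 0 0;0 0 0 0;0 0 0 0'
python3 - <<'E'
from h import *
c=cap("side"); delta([526.4+46.5*.966-.49,1.6+46.5*.259+1.84,58],105)
save("s8",cv2.resize(c["color"][170:260,240:360],(800,600),interpolation=cv2.INTER_CUBIC))
E
```

```text
time_s: 19.48
eef_pos: [570.3, 15.5, 68.2]
ee_rot: [0.0, 0.991, 0.13, -0.0]
force: [0.0, 0.4, -1.5]
grip_width: 0.411
grip_force: 40.2
time_s: 20.1
eef_pos: [570.8, 15.6, 58.2]
ee_rot: [0.0, 0.991, 0.131, 0.0]
force: [-1.0, -0.0, -0.5]
grip_width: 0.412
grip_force: 40.2
t 20.15 tcp [570.8  15.6  58.2] ydir -75.0 tool shift mm [0.  0.1 0.2] yaw rad 0.0 j6 1.13 w 0.413 F [-0.1  0.1 -0.2] 40.24114530533552
```

View pics/s8.png

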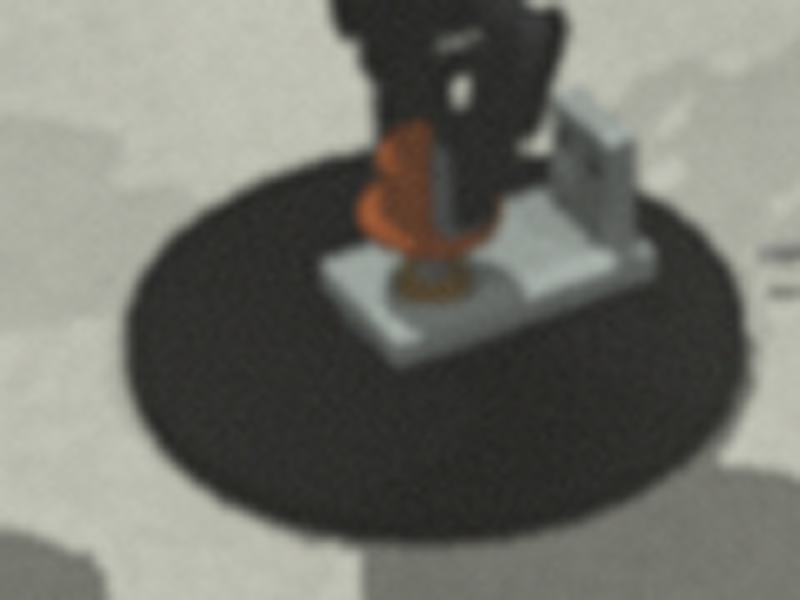

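The side view shows the cap at x≈428 directly over the pin at x≈432, so lower it gently.

```bash

python3 -m pendant '0 0 0.002 0;0 0 0.002 0;0 0 0.002 0;0 0 0 0;0 0 0 0'
```

```text
time_s: 20.78
eef_pos: [570.8, 15.6, 52.1]
ee_rot: [0.0, 0.991, 0.131, 0.0]
force: [-0.4, -0.5, -0.9]
grip_width: 0.407
grip_force: 40.2
```

Underside is now 3 mm below the tip height with no contact force.

```bash

python3 -m pendant '0 0 0.002 0;0 0 0.002 0;0 0 0 0;0 0 0 0'
python3 -m pendant '0 0 0.003 0;0 0 0.003 0;0 0 0.003 0;0 0 0 0;0 0 0 0'
```

```text
time_s: 21.28
eef_pos: [570.7, 15.6, 48.1]
ee_rot: [-0.0, 0.991, 0.131, 0.0]
force: [0.6, -0.4, -0.6]
grip_width: 0.416
grip_force: 40.2
time_s: 21.9
eef_pos: [570.8, 15.6, 39.1]
ee_rot: [0.0, 0.991, 0.131, 0.0]
force: [0.4, -0.2, -0.5]
grip_width: 0.414
grip_force: 40.2
```

```bash

python3 -m pendant '0 0 0.0015 0;0 0 0.0007 0;0 0 0 0;0 0 0 0'
python3 -m pendant '0 0 0.0007 0;0 0 0 0;0 0 0 0'
```

```text
time_s: 22.4
eef_pos: [570.7, 15.6, 36.9]
ee_rot: [0.0, 0.991, 0.131, 0.0]
force: [-0.3, 0.3, -0.1]
grip_width: 0.41
grip_force: 40.3
time_s: 22.78
eef_pos: [570.8, 15.6, 36.9]
ee_rot: [0.0, 0.991, 0.131, 0.0]
force: [-3.9, 0.6, 7.3]
grip_width: 0.409
grip_force: 41.0
```

Contact came at TCP 36.9, the expected home height. Release, lift and check.

```bash

python3 -m pendant '0 0 0 0;0 0 0 0;0 0 0 0;0 0 -0.02 0;0 0 -0.04 0;0 0 -0.05 0;0 0 -0.05 0;0 0 0 0;0 0 0 0;0 0 0 0' 0.65
python3 - <<'E'
from h import *
c=cap("side"); w=cap("wrist"); delta([570.8,15.6,37])
o=np.zeros((600,800,3),np.uint8);o[:300,:400]=cv2.resize(c["color"][170:260,240:360],(400,300),interpolation=cv2.INTER_CUBIC)
o[300:,:480]=cv2.resize(w["color"],(480,300),interpolation=cv2.INTER_AREA); save("f9",o)
P=[566+3,14.5];print(proj(c,[[*P,18],[*P,48],[*P,60]]))
E
```

```text
time_s: 24.02
eef_pos: [570.2, 15.6, 194.8]
ee_rot: [-0.0, 0.991, 0.131, -0.001]
force: [0.6, -0.2, -0.5]
grip_width: 0.651
grip_force: 0.0
t 24.125 tcp [570.4  15.6 195.1] ydir -75.0 tool shift mm [  0.7   0.3 158.1] yaw rad None j6 1.13 w 0.649 F [-0.3  0.1 -0.5] 0.0
[[304.64896459 214.67199673]
 [304.36070424 204.097819  ]
 [304.24234455 199.75006057]]
```

View pics/f9.png

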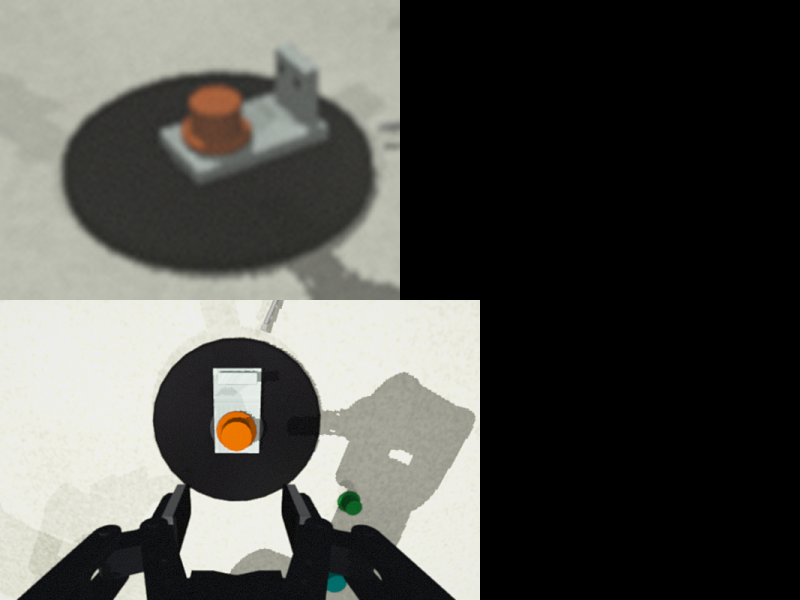

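The side view (crop) shows the cap upright and fully down at about (216,120), with the bracket flat below it. The wrist view agrees (cap at (236,433)), and the gripper is clear.

```bash
python3 -c "
from rig import ctrl
print(ctrl.finish_job())"
```

```text
the job is handed in; nothing more can be done
None
```

I handed the job in at about 24 s: the bracket lies flat on the foot around the spindle and the orange lock cap sits fully home above it. Both are released and nothing else was touched; the hand-in returned no verdict.

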